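# Turn the seasoning turntable to the salt tin

## Robot

A 6-joint arm with a two-finger parallel gripper is mounted at the origin on the work surface. World frame = base frame: x ahead of the robot, y to its left, z up, the work surface at z = 0. Lengths are in m, angles in rad, forces in N, time in s.
With the tool pointing down it reaches from about 0.425 to 0.925 m from the base axis. Payload 12.5 kg.
Tool frame: the origin (TCP) lies on the centre line of the jaws, within the pads' length; the fingertips stand 22 mm ahead of it and the grasp point (between the pads) lies 3 mm ahead of it (manip.tip_extent is the distance from the TCP to the fingertips, in m); x points along the fingers, z is the direction in which the jaws open and shut, and the axes are right-handed (so a half turn about x gives the same grasp; the last joint's range is limited). The gripper opens to 85 mm and grips with 20 to 120 N. Pads are 22 mm wide; open, the fingers measure 114 mm over their backs; the gripper's body (76 mm by 85 mm) begins 54 mm behind the grasp point. The pads swing forward as they close: fully open they stand 13 mm farther back than shut.
Start: joints at [-1.304, 0.491, 1.559, -0, 1.092, -0.106], TCP at [0.228, -0.582, 0.253] pointing down, gripper open.
Joint ranges: [-3.1, 3.1], [-0.84, 2.19], [0.05, 2.79], [-1.13, 4.28], [0.06, 2.93], [-2.69, 2.69]. Speed limits (rad/s): [2.22, 2.22, 2.79, 3.14, 3.14, 3.14].

## Interface

Orientations are given as a unit quaternion [x, y, z, w].
In Python, from bench import manip gives the robot as it stands.
- The arm moves only by the tool servo_tool, never from a script. Its argument "motion" is one flat list of numbers, 7 for each row, row after row: the turn, a rotation vector about the tool's x, y, z in degrees, then the shift along the tool's x, y, z in mm, then the opening, from -1 (shut) to 1 (fully open). In form: [rx, ry, rz, dx, dy, dz, hand, rx, ry, rz, dx, dy, dz, hand, ...]. A call has 1 to 20 rows; each row is the pose to reach, as a shift and turn from the pose commanded when the call began, along the tool's axes at that moment; what a row does not reach only later rows make up. A row lasts 1/8 s, in which the tool goes at most 62.5 mm and 10.7 degrees, less where a joint would pass 70% of its speed; a pose out of reach is approached as far as the arm can. A call with a gripper value outside its range is refused whole. The fingers move at their own pace and stop on an object; "grip_force" is the grip in N (left out, the last holds). Time passes only in rows, so rows that repeat a pose let the fingers close. It gives the time, the measured TCP pose, the force and the opening at its end, in the units of the state.
- manip.get_state(): the state, without advancing time (a new reading comes with each control period).
- manip.read_camera(name): name is "scene" or "top" or "wrist"; returns the picture (400x640x3 uint8, red, green, blue); there is no depth.
- manip.camera_params(name): a dict with "camera_matrix" (3x3 intrinsics, pixels), "k1" (the pictures are not rectified: a ray, as slopes to the right and down, at radius r is drawn at 1 + k1 r^2 times it, then the intrinsics apply), "eye" and "orientation" of the camera in the world; the wrist camera has in their place "T_tool_cam" (4x4, takes a point from camera to tool coordinates, whose origin is the TCP and whose axes are the tool frame's). Camera axes: x right, y down, z forward; pixel columns grow to the right and rows downward; lengths in m; the calibration is good to about 2 mm. A picture is of the moment at which its call begins: read the wrist's pose just before it. camera_params takes no time and is no camera call.
- manip.job_done(): hands the job in, once; it reports no verdict.
The state is a dict: "clock": time; "qpos": joint angles; "joint_velocities": joint speeds; "joint_efforts": joint torques, N m; "ee_pos": TCP position; "tcp_rot": TCP orientation; "force": force on the tool from outside, world axes, zero at the start; "wrist_torque": the same for the moment, N m; "gripper_width": opening from 0.0 (shut) to 1.0 (fully open).
Only numpy, scipy, OpenCV 4.12 (cv2) and the standard library are available. Lean on these libraries where they do the work, as an engineer would, in place of code of your own. Each camera call takes 0.05 s, during which the arm holds its last target. There are 200 camera calls.

## Task

At the fish-salting bench, push the pegged wooden turntable round by its rim, gently and with the fingers, until the square salt tin stands right at the front: between the turntable's centre and the pale salting board that sticks out of the stand, in line with the middle of that board. Do not touch or lift the containers riding on the turntable, keep them standing, leave the bowl, the brush and the fish alone, and let the turntable come to rest there.

Things in the scene. Friction and masses are not known exactly. Their poses are not given: they have to be found in the camera images.
- stand: fixed wooden stand. Origin on the bench, on the turntable's vertical axis; z up. Its -x axis is the FRONT, roughly towards the robot; a pale salting board, 240 mm wide, 22 mm high, sticks out from under the disc, centred on that axis, its front edge 330 mm from the turntable's axis. A fish, fixed there, lies on the board, up to 40 mm above the bench. The round base under the disc is 290 mm wide, 22 mm high.
- turntable: round wooden disc, 344 mm diameter, 20 mm thick, turning endlessly either way about its vertical axis with light friction (about 1 N at the rim moves it; let go, it stops within a few degrees and stays). Origin on the axis at the disc's underside, 34 mm above the bench (top face at 54 mm); z up.
- rim_peg (a point): middle (half-way up) of one of the eight like upright dark wooden pegs on the disc's rim: 14 mm thick (18 mm at the top knob), tops 55 mm above the disc and 109 mm above the bench, 156 mm from the axis. This one stands on the disc's +x axis, the others every 45 degrees; 105 mm free between neighbours, at least 30 mm from pegs in to the containers.
- salt_tin: THE SALT TIN, loose on the disc: plain metal square tin with a slip-over lid, 66 by 66 mm, 84 mm tall, 0.5 kg; the only square container. Origin at the centre of its underside, about 70 mm from the turntable's axis; z up.
- canister: plain metal round canister, loose on the disc, 68 mm diameter, 88 mm tall. Origin at the centre of its underside, about 70 mm from the axis; z up. Not to be touched.
- jar: squat white jar with a cork lid, loose on the disc, 76 mm diameter, 58 mm tall. Origin at the centre of its underside, about 70 mm from the axis; z up. Not to be touched.
- vinegar: glass bottle with a cork, loose on the disc, 52 mm diameter, 130 mm tall. Origin at the centre of its underside, about 70 mm from the axis; z up. The four containers stand a quarter turn apart, in any order. Not to be touched.
- dried_fish: stiff dried fish, 160 mm long, 15 mm thick, lying loose on the bench to the right, beyond the brush; bystander. Origin under its middle.
- bowl: steel bowl, 150 mm diameter, 60 mm tall, on the bench to the left; bystander. Origin at the centre of its underside.
- brush: hand brush lying on the bench to the right; bystander. Origin under its middle.
Things that resemble listed ones, but are neither listed nor needed, are in the scene too. Leave any orange or yellow look-alike of the salt_tin alone.

How it is judged:
At the end, for the whole second after the job is handed in: The salt tin's centre is within 12 mm of the line from the axis through the middle of the salting board, on the front side, 45 to 95 mm from the axis; turntable at rest; the four containers upright (0.1 rad) and at rest on the disc; fish, bowl and brush within 20 mm of their start (y of salt_tin in the frame of stand between -0.012 and 0.012 m and x of salt_tin in the frame of stand between -0.095 and -0.045 m and angular speed of turntable below 0.05 rad/s and angle between each of salt_tin, canister, jar, vinegar's own z axis and vertical below 0.1 rad and height (world z) of salt_tin between 0.048 and 0.06 m and height (world z) of canister between 0.048 and 0.06 m and height (world z) of jar between 0.048 and 0.06 m and height (world z) of vinegar between 0.048 and 0.06 m and linear speed of each of salt_tin, canister, jar, vinegar below 0.02 m/s and distance of each of dried_fish, bowl, brush from where it was at the start of the episode below 0.02 m); the robot touches nothing.
It fails at once if the robot touches a container on the turntable (more than 0.5 N) (contact force between any of salt_tin, canister, jar, vinegar and the fingers above 0.5 N or contact force between any of salt_tin, canister, jar, vinegar and the arm above 0.5 N).
It fails at once if a container is lifted 15 mm off the disc or tipped by more than 0.3 rad (height (world z) of any of salt_tin, canister, jar, vinegar above 0.069 m or angle between any of salt_tin, canister, jar, vinegar's own z axis and vertical above 0.3 rad).
It fails at once if the turntable is shoved or pinched with more than 45 N (contact force between turntable and the fingers above 45 N or contact force between turntable and the arm above 45 N).
It fails at once if the fish, the bowl or the brush is moved more than 20 mm (distance of any of dried_fish, bowl, brush from where it was at the start of the episode above 0.02 m).
It also fails if it takes over 64 s, if anything falls off the work surface, if the arm or the gripper's body presses on something with over 40 N, if the wrist force passes 120 N, or if a joint passes its speed limit or range.

## Working session

There is one attempt and no reset: what is moved stays moved. The work goes in short steps, Python scripts to look and compute and a tool call to move; the robot and the scene stay as the last step left them, time stands still between calls to the robot, and variables do not carry over. Pictures are saved under pics/ and viewed, about 8 in all and at most 12, crops included, and the job is handed in when it is done.

Besides the shell and the picture viewer there is one more tool, called after "Emit:" in YAML: its name, and indented under it one key for each argument. servo_tool: Moves the arm, as the interface text tells. Its arguments: {"type":"object","properties":{"motion":{"type":"array"},"grip_force":{"type":"number"}},"required":["motion"]}

```bash
mkdir -p pics; ls; cat > h.py <<'E'
import numpy as np, cv2
from bench import manip
from scipy.spatial.transform import Rotation as R
def snap(c,n):
    im=manip.read_camera(c); cv2.imwrite(f'pics/{n}.png',im[:,:,::-1]); return im
def cam(c):
    p=manip.camera_params(c)
    o=np.array(p['orientation'],float)
    Rm=o if o.shape==(3,3) else R.from_quat(o).as_matrix()
    return np.array(p['camera_matrix']),p['k1'],np.array(p['eye']),Rm
def ray(c,u,v,z):
    K,k,e,Rm=cam(c)
    d=np.array([k,0,0,0.])
    s=cv2.undistortPoints(np.array([[[u,v]]],float),K,d)[0,0]
    w=Rm@np.array([s[0],s[1],1]); return e+w*(z-e[2])/w[2]
def proj(c,P):
    K,k,e,Rm=cam(c)
    return cv2.projectPoints(np.atleast_2d(np.array(P,float)),cv2.Rodrigues(Rm.T)[0],-Rm.T@e,K,np.array([k,0,0,0.]))[0][:,0]
E
python3 - <<'E'
from h import *
snap('top','top1'); snap('scene','scene1')
for c in('top','scene'): print(manip.camera_params(c))
print(manip.get_state()['tcp_rot'],manip.get_state()['clock'])
E
```

```text
pics
{'camera_matrix': array([[505.6048195 ,   0.        , 323.89530241],
       [  0.        , 505.6048195 , 200.4899091 ],
       [  0.        ,   0.        ,   1.        ]]), 'k1': -0.08734728167084328, 'eye': array([0.41035891, 0.01086593, 1.88833527]), 'orientation': array([-0.70093786,  0.71165289, -0.0385633 ,  0.02737051])}
{'camera_matrix': array([[449.79271018,   0.        , 320.45381726],
       [  0.        , 449.79271018, 199.94042652],
       [  0.        ,   0.        ,   1.        ]]), 'k1': -0.011997984472592005, 'eye': array([ 1.27967234, -0.4647865 ,  1.24371801]), 'orientation': array([ 0.8402301 ,  0.44660088, -0.14893343, -0.26903507])}
[ 0.39890905  0.58428272 -0.39844227  0.58372   ] 0.1
```

View pics/top1.png

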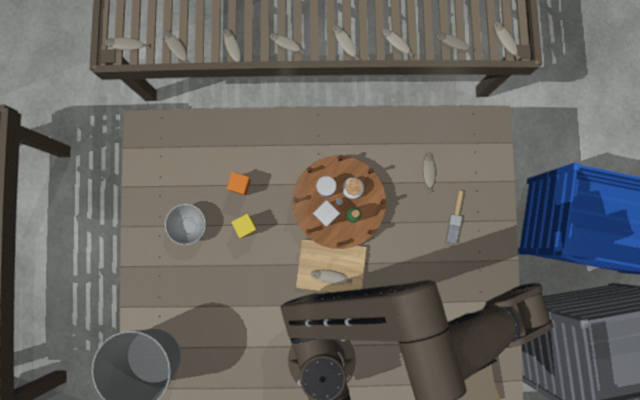

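View pics/scene1.png

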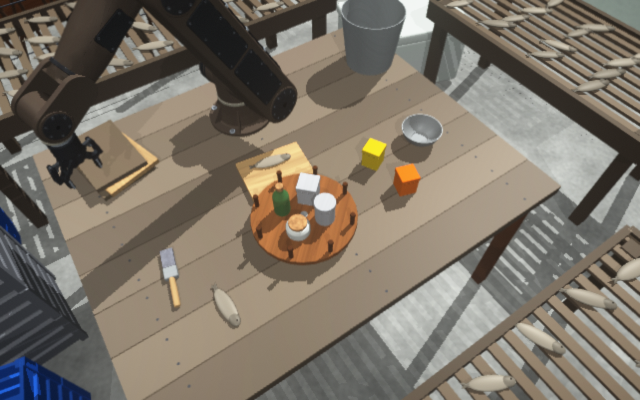

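The top view shows the disc centred near (340,201), the salt tin at about (326,214), front-left, and the board at about (297-368, 241-292). I'll enlarge it to measure.

```bash
python3 - <<'E'
from h import *
im=cv2.imread('pics/top1.png')
c=cv2.resize(im[145:300,280:400],None,fx=5,fy=5,interpolation=cv2.INTER_CUBIC)[:,:600]
cv2.imwrite('pics/crop1.png',cv2.resize(c,None,fx=.77,fy=.77))
hsv=cv2.cvtColor(im,cv2.COLOR_BGR2HSV)
print(hsv[205,310],hsv[170,340],hsv[260,320],hsv[260,200],hsv[214,326])
m=((hsv[...,1]>120)&(hsv[...,0]<14)).astype(np.uint8); m[:,:285]=0;m[:,395:]=0;m[:150]=0;m[250:]=0
ct=max(cv2.findContours(m,0,2)[0],key=cv2.contourArea); h=cv2.convexHull(ct)
el=cv2.fitEllipse(h);print(el,ray('top',*el[0],.054))
E
```

```text
[ 13 130 129] [ 14 132 143] [ 18  79 185] [ 18  39 132] [ 96   7 189]
((339.4727783203125, 201.68760681152344), (90.75370025634766, 91.81632232666016), 170.6147918701172) [ 0.57654477 -0.07628717  0.054     ]
```

View pics/crop1.png

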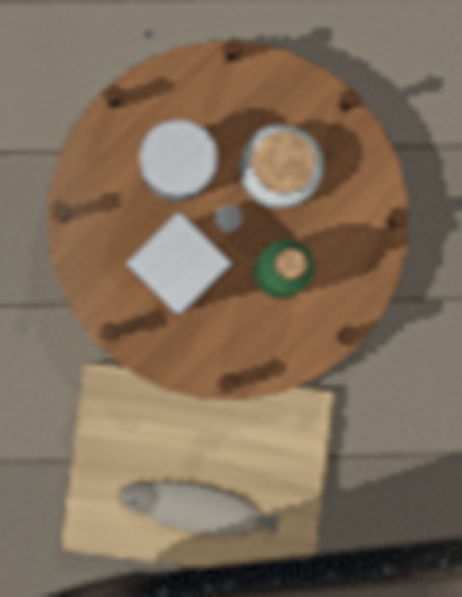

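```bash
python3 - <<'E'
from h import *
f=lambda x,y,z:ray('top',280+x/3.85,145+y/3.85,z)
pk=np.array([f(x,y,.109) for x,y in[(232,50),(113,97),(60,212),(108,332),(228,384),(347,336),(396,220),(347,101)]])
c=pk[:,:2].mean(0); print('pegc',c,np.linalg.norm(pk[:,:2]-c,axis=1).round(3),np.degrees(np.arctan2(*(pk[:,:2]-c).T[::-1])).round(1))
c=np.array([.5765,-.0763]) if 0 else c
L=[f(62,549,.022)[:2],f(84,365,.022)[:2]];Rr=[f(318,555,.022)[:2],f(333,393,.022)[:2]]
print(L,Rr)
for a,b in(L,Rr):
    d=b-a;d/=np.linalg.norm(d);print('edge ang',np.degrees(np.arctan2(d[1],d[0])),'offset of axis',np.cross(d,c-a))
for n,p in dict(tin=(179,263,.138),can=(179,158,.142),jar=(284,163,.112),vin=(291,263,.184)).items():
    q=f(*p)[:2];d=q-c;print(n,q,np.linalg.norm(d),np.degrees(np.arctan2(d[1],d[0])))
E
```

```text
pegc [ 0.5737842  -0.07379432] [0.154 0.153 0.155 0.154 0.154 0.154 0.154 0.153] [  -2.1   43.3   87.9  133.   178.6 -136.6  -92.3  -46.6]
[array([0.26636324, 0.08659444]), array([0.44057406, 0.06347908])] [array([ 0.25646031, -0.15671543]), array([ 0.41002562, -0.17437174])]
edge ang -7.558207447264309 offset of axis -0.11855915367683675
edge ang -6.558833309751364 offset of axis 0.11862421375353724
tin [ 0.52909569 -0.0264804 ] 0.06508202501857714 133.365431246566
can [ 0.62389092 -0.02795022] 0.06791439899976397 42.45630199642328
jar [ 0.62158687 -0.12515802] 0.07016641167662248 -47.0565895279654
vin [ 0.52449914 -0.12391153] 0.0702904817489715 -134.52035444656298<stdin>:9: DeprecationWarning: Arrays of 2-dimensional vectors are deprecated. Use arrays of 3-dimensional vectors instead. (deprecated in NumPy 2.0)
```

```bash
cat >> h.py <<'E'
C=np.array([.5745,-.0747])
def rows(th,r=.158,z=.100,n=1):
    "shift (mm, tool axes) and rx (deg) to put the tool at disc angle th, y or -y tangential"
    s=manip.get_state();T=R.from_quat(s['tcp_rot']).as_matrix();p=np.array(s['ee_pos'])
    y0=np.degrees(np.arctan2(T[1,1],T[0,1]))
    for t in np.atleast_1d(th):
        a=np.radians(t);g=np.r_[C+r*np.array([np.cos(a),np.sin(a)]),z]
        dy=((t+90-y0+90)%180)-90
        print(t,'rx',round(-dy,1),'shift',(T.T@(g-p)*1000).round(1))
E
python3 - <<'E'
from h import *
s=manip.get_state();print(R.from_quat(s['tcp_rot']).as_matrix().round(3),manip.tip_extent,s['gripper_width'])
rows([-107],z=.25)
rows([-107],z=.1)
E
```

```text
[[-0.     0.931  0.364]
 [ 0.001  0.364 -0.931]
 [-1.     0.    -0.001]] 0.022 1.0011771897633082
-107 rx 38.4 shift [   3.   409.7 -222.1]
-107 rx 38.4 shift [ 153.   409.7 -221.9]
```

Emit:
servo_tool:
  motion: [5, 0, 0, 0, 50, -27, -1, 10, 0, 0, 0, 100, -55, -1, 15, 0, 0, 0, 150, -82, -1, 20, 0, 0, 0, 200, -110, -1, 25, 0, 0, 0, 250, -137, -1, 30, 0, 0, 0, 300, -165, -1, 34, 0, 0, 0, 350, -190, -1, 38, 0, 0, 0, 385, -210, -1, 38.4, 0, 0, 3, 410, -222, -1, 38.4, 0, 0, 3, 410, -222, -1, 38.4, 0, 0, 3, 410, -222, -1, 38.4, 0, 0, 3, 410, -222, -1]
  grip_force: 20

```text
clock: 1.6
ee_pos: [0.5281, -0.2268, 0.2504]
tcp_rot: [-0.569, -0.42, 0.569, -0.42]
force: [0.0, -0.2, -0.1]
gripper_width: -0.002
```

```bash
python3 - <<'E'
from h import *
s=manip.get_state();print(s['clock'],s['ee_pos'],s['gripper_width'],s['force'])
rows([-107])
im=snap('wrist','w1')
E
```

```text
1.6 [ 0.52807847 -0.22680332  0.250352  ] -0.001523782242537642 [ 0.03364735 -0.19871982 -0.12057125]
-107 rx -0.1 shift [ 1.504e+02 -1.000e-01 -1.100e+00]
```

View pics/w1.png

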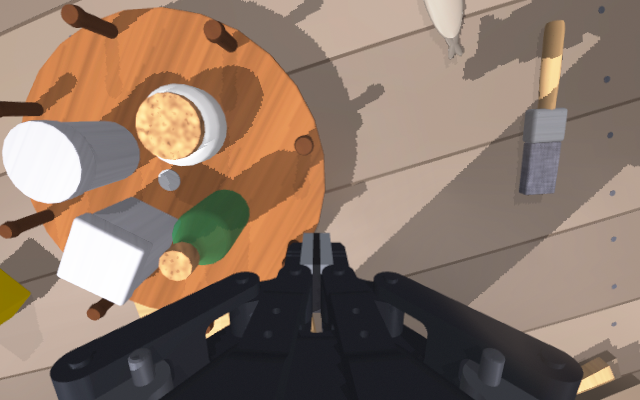

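The wrist view shows the target peg at (304,145), just ahead of the shut fingers at (317,240), with the bottle close to the left-hand linkage. I'll turn the tool 90° so the linkages lie along the rim and keep clear of the bottle, then descend.

Emit:
servo_tool:
  motion: [-10, 0, 0, 0, -2, 0, -1, -20, 0, 0, 0, -4, 0, -1, -30, 0, 0, 0, -6, 0, -1, -40, 0, 0, 0, -6, 0, -1, -50, 0, 0, 0, -6, 0, -1, -60, 0, 0, 0, -6, 0, -1, -70, 0, 0, 0, -6, 0, -1, -80, 0, 0, 0, -6, 0, -1, -90, 0, 0, 0, -6, 0, -1, -90, 0, 0, 40, -6, 0, -1, -90, 0, 0, 70, -6, 0, -1, -90, 0, 0, 70, -6, 0, -1, -90, 0, 0, 70, -6, 0, -1]

```text
clock: 3.28
ee_pos: [0.5232, -0.2248, 0.1814]
tcp_rot: [0.105, 0.699, -0.105, 0.7]
force: [1.6, 0.4, -0.1]
gripper_width: -0.003
```

```bash
python3 - <<'E'
from h import *
s=manip.get_state();print(s['clock'],s['ee_pos'],s['qpos'].round(2) if hasattr(s['qpos'],'round') else s['qpos'],s['force'])
rows([-109],z=.105,r=.160)
im=snap('wrist','w2')
E
```

```text
3.275 [ 0.5231979  -0.22480413  0.18142924] [-0.52  0.5   1.78 -0.    0.87 -0.22] [ 1.59869655  0.35871949 -0.09249674]
-109 rx -88.1 shift [76.4 -1.3 -0.5]
```

View pics/w2.png

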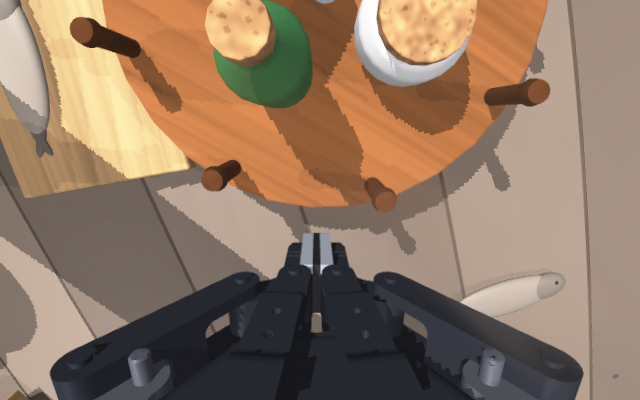

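The fingers sit midway between the pegs at (220,178) and (380,192), and no container is near them. Descending, then a first slow stretch of the push.

Emit:
servo_tool:
  motion: [0, 0, 0, 25, -1, 0, -1, 0, 0, 0, 50, -1, 0, -1, 0, 0, 0, 76, -1, 0, -1, 0, 0, 0, 76, -1, 0, -1, 0, 0, 0, 76, -1, 0, -1]

```text
clock: 3.95
ee_pos: [0.5232, -0.2256, 0.1058]
tcp_rot: [0.104, 0.699, -0.105, 0.7]
force: [0.7, 0.8, 0.0]
gripper_width: -0.002
```

```bash
python3 - <<'E'
from h import *
s=manip.get_state();print(s['clock'],s['ee_pos'],s['force'])
d=np.array(s['ee_pos'])[:2]-C;print(np.hypot(*d),np.degrees(np.arctan2(d[1],d[0])))
snap('wrist','w3')
a=np.radians(np.arange(1,20.1,1))
for k in range(5,46,5): print(k,-k,(160*(1-np.cos(np.radians(k)))).round(1),(160*np.sin(np.radians(k))).round(1))
E
```

```text
3.95 [ 0.52322165 -0.22555577  0.10579459] [0.74417926 0.82940415 0.00177758]
0.15933276946458938 -108.77374137860619
5 -5 0.6 13.9
10 -10 2.4 27.8
15 -15 5.5 41.4
20 -20 9.6 54.7
25 -25 15.0 67.6
30 -30 21.4 80.0
35 -35 28.9 91.8
40 -40 37.4 102.8
45 -45 46.9 113.1
```

View pics/w3.png

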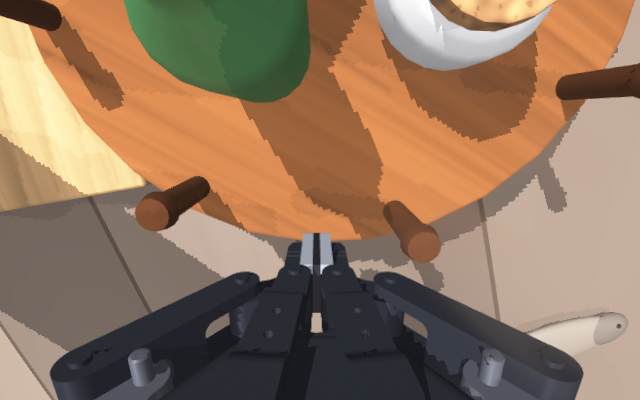

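The fingers are down at rim height between the two pegs, with the right-hand peg at (410,230) next to be pushed. The containers are well clear.

Emit:
servo_tool:
  motion: [-1.2, 0, 0, 0, 0, 3.4, -1, -2.4, 0, 0, 0, 0.1, 6.7, -1, -3.6, 0, 0, 0, 0.3, 10, -1, -4.8, 0, 0, 0, 0.6, 13.4, -1, -6, 0, 0, 0, 0.9, 16.7, -1, -7.2, 0, 0, 0, 1.3, 20.1, -1, -8.4, 0, 0, 0, 1.7, 23.4, -1, -9.6, 0, 0, 0, 2.2, 26.7, -1, -10.8, 0, 0, 0, 2.8, 30, -1, -12, 0, 0, 0, 3.5, 33.3, -1, -13.2, 0, 0, 0, 4.2, 36.5, -1, -14.4, 0, 0, 0, 5, 39.8, -1, -15.6, 0, 0, 0, 5.9, 43, -1, -16.8, 0, 0, 0, 6.8, 46.2, -1, -18, 0, 0, 0, 7.8, 49.4, -1, -19.2, 0, 0, 0, 8.9, 52.6, -1, -20.4, 0, 0, 0, 10, 55.8, -1, -21.4, 0, 0, 0, 11, 58.4, -1, -22, 0, 0, 0, 11.7, 60, -1, -22, 0, 0, 0, 11.7, 60, -1]

```text
clock: 6.5
ee_pos: [0.5836, -0.2315, 0.1043]
tcp_rot: [-0.031, 0.706, 0.031, 0.707]
force: [-0.1, 0.5, -0.0]
gripper_width: 0.0
```

```bash
python3 - <<'E'
from h import *
s=manip.get_state();print(s['clock'],s['ee_pos'],s['force'])
d=np.array(s['ee_pos'])[:2]-C;print(np.hypot(*d),np.degrees(np.arctan2(d[1],d[0])))
im=snap('top','top2')[:,:,::-1]
cv2.imwrite('pics/crop2.png',cv2.resize(im[145:300,280:400],None,fx=3.85,fy=3.85,interpolation=cv2.INTER_CUBIC))
E
```

```text
6.5 [ 0.58355707 -0.23152963  0.10429346] [-0.11946802  0.50723657 -0.01462968]
0.15709093490959525 -86.69478341352092
```

View pics/crop2.png

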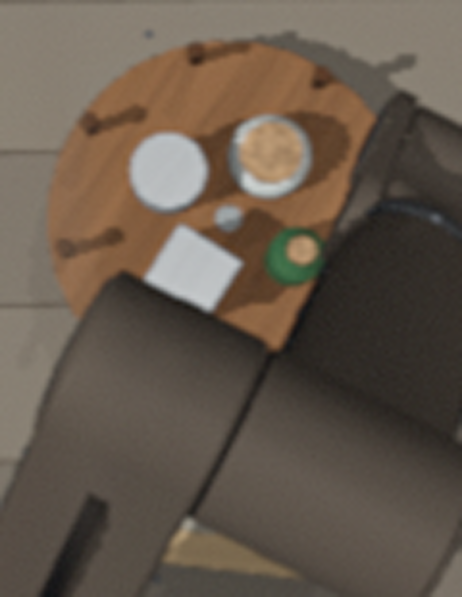

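The disc has turned: pegs are now at (196,52), (92,122), (66,248) and (320,77) in the crop, and the tin is at (193,269).

```bash
python3 - <<'E'
from h import *
f=lambda x,y,z:ray('top',280+x/3.85,145+y/3.85,z)[:2]
for p,o in [((196,52,.109),-2.1),((92,122,.109),43.3),((66,248,.109),87.9),((320,77,.109),-46.6),((193,269,.138),133.4),((168,171,.142),42.5)]:
    d=f(*p)-C;a=np.degrees(np.arctan2(d[1],d[0]));print(np.hypot(*d).round(4),a.round(1),(a-o).round(1))
rows([-86.7+26,],r=.158,z=.105)
E
```

```text
0.1548 10.7 12.8
0.1534 55.0 11.7
0.1535 100.6 12.7
0.1534 -34.0 12.6
0.0623 145.0 11.6
0.0682 56.5 14.0
-60.7 rx 65.7 shift [-0.7 13.1 69.7]
```

Emit:
servo_tool:
  motion: [-1.5, 0, 0, 0, 0.1, 4.1, -1, -3, 0, 0, 0, 0.2, 8.3, -1, -4.5, 0, 0, 0, 0.5, 12.4, -1, -6, 0, 0, 0, 0.9, 16.5, -1, -7.5, 0, 0, 0, 1.4, 20.6, -1, -9, 0, 0, 0, 1.9, 24.7, -1, -10.5, 0, 0, 0, 2.6, 28.8, -1, -12, 0, 0, 0, 3.5, 32.9, -1, -13.5, 0, 0, 0, 4.4, 36.9, -1, -15, 0, 0, 0, 5.4, 40.9, -1, -16.5, 0, 0, 0, 6.5, 44.9, -1, -18, 0, 0, 0, 7.7, 48.8, -1, -19.5, 0, 0, 0, 9.1, 52.7, -1, -21, 0, 0, 0, 10.5, 56.6, -1, -22.5, 0, 0, 0, 12, 60.5, -1, -23.7, 0, 0, 0, 13.3, 63.5, -1, -24.8, 0, 0, 0, 14.6, 66.3, -1, -25.7, 0, 0, 0, 15.6, 68.5, -1, -26.5, 0, 0, 0, 16.6, 70.5, -1, -27, 0, 0, 0, 17.2, 71.7, -1]

```text
clock: 9.05
ee_pos: [0.6534, -0.2082, 0.1043]
tcp_rot: [-0.195, 0.68, 0.195, 0.68]
force: [-1.0, -1.5, -0.8]
gripper_width: 0.001
```

Emit:
servo_tool:
  motion: [0, 0, 0, 0, 0, 0, -1, 0, 0, 0, 0, 0, -5, -1, 0, 0, 0, 0, 0, -12, -1, 0, 0, 0, 0, 0, -18, -1, 0, 0, 0, -30, 0, -18, -1, 0, 0, 0, -80, 0, -18, -1, 0, 0, 0, -130, 0, -18, -1, 0, 0, 0, -150, 0, -18, -1, 0, 0, 0, -150, -50, -18, -1, 0, 0, 0, -150, -100, -18, -1, 0, 0, 0, -150, -150, -18, -1, 0, 0, 0, -150, -200, -18, -1, 0, 0, 0, -150, -200, -18, -1]

```text
clock: 10.68
ee_pos: [0.7438, -0.3907, 0.2518]
tcp_rot: [-0.193, 0.68, 0.194, 0.68]
force: [-0.7, 0.4, -0.4]
gripper_width: -0.001
```

```bash
python3 - <<'E'
from h import *
s=manip.get_state();print(s['clock'],s['ee_pos'],s['force'])
im=snap('top','top3')[:,:,::-1]
cv2.imwrite('pics/crop3.png',cv2.resize(im[145:300,280:400],None,fx=3.85,fy=3.85,interpolation=cv2.INTER_CUBIC))
E
```

```text
10.675 [ 0.74378845 -0.39069047  0.25184323] [-0.71259761  0.43971094 -0.41424037]
```

View pics/crop3.png

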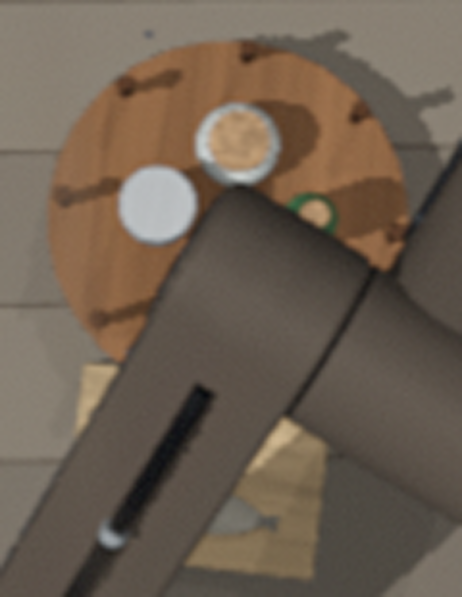

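The arm hides the tin from above, but pegs are visible at (247,52), (126,86), (64,196) and (99,319), the canister at (158,204) and the jar at (238,140). I'll check the angles and look from the scene camera.

```bash
python3 - <<'E'
from h import *
f=lambda x,y,z:ray('top',280+x/3.85,145+y/3.85,z)[:2]
for p in [(247,52,.109),(126,86,.109),(64,196,.109),(99,319,.109),(360,110,.109),(158,204,.142),(238,140,.112),(317,212,.184)]:
    d=f(*p)-C;a=np.degrees(np.arctan2(d[1],d[0]));print(np.hypot(*d).round(4),a.round(1))
im=snap('scene','scene2')[:,:,::-1]
o=(215,120);S=5
c=cv2.resize(im[120:230,215:365],None,fx=S,fy=S,interpolation=cv2.INTER_CUBIC)
u=np.array([-np.cos(np.radians(-7.1)),-np.sin(np.radians(-7.1))])
for r,z in((.068,.138),(.24,.022),(.33,.022)):
    q=(proj('scene',[np.r_[C+r*u,z]])[0]+.5-o)*S;cv2.drawMarker(c,tuple(int(t) for t in q),(0,0,255),0,14,2)
cv2.imwrite('pics/sc2.png',c)
E
```

```text
0.1526 -7.0
0.1532 37.8
0.1535 82.6
0.1534 127.6
0.1553 -51.9
0.0668 83.2
0.0695 -7.0
0.0733 -94.2
```

View pics/sc2.png

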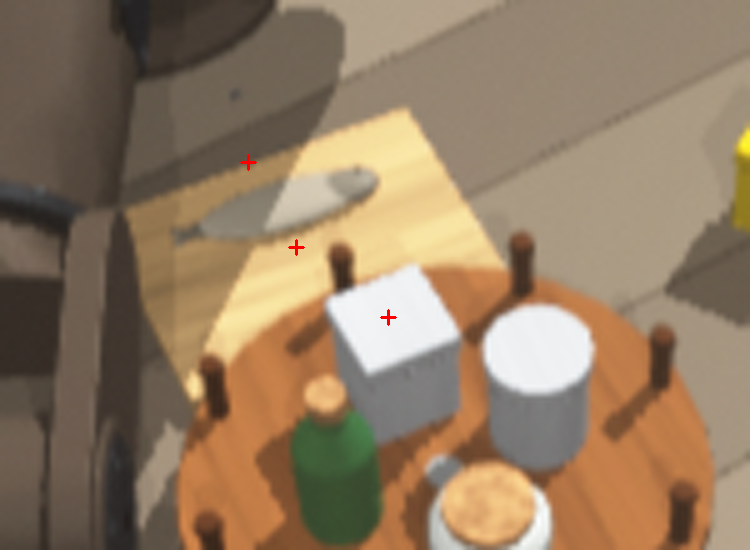

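The tin's top centre at (393,320) matches the target mark at (388,317), and all four containers are upright. Handing in.

```bash
python3 -c "
from h import *
print(manip.job_done(), manip.get_state()['clock'])"
```

```text
the job is handed in; nothing more can be done
the job is handed in; nothing more can be done
```

I turned the turntable about 40° counter-clockwise, seen from above. The shut fingers pushed one rim peg slowly in two strokes. I then backed off, lifted clear and handed the job in just after 10.7 s on the robot's clock.

**Tin position:** In the scene camera the tin's top is within about 1 px of its target. In the top view the pegs and the other containers sit within about 1–2° of theirs, which is roughly 2 mm at the tin. The limit is 12 mm.

**Containers and forces:** All four containers stand upright on the disc. The readings after each move stayed within about 2 N, and the robot touches nothing now.

**Not fully checked:**
- The arm hid the tin in the last top view, so its final position comes from the scene camera and the other items on the disc.
- My projected board centre line looked about 12 mm off at the board's front edge, judged with one front corner hidden. That is about 2 mm at the tin.
- I did not re-measure the bowl, brush and dried fish at the end. The arm never came down near them.

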